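# Unstack the jar lids and close each storage jar

## Task

The four wooden lids of the white storage jars are piled in one stack, the smallest on top. Take the stack apart and close each jar with the lid of its own size, plug down in the mouth, fully home and level. Leave the jars standing where they are, and do not push away or knock over the salt shaker and the dropper bottle between them.

Things in the scene. Friction and masses are not known exactly. Their poses are not given: they have to be found in the camera images.
- lid_small: smallest of 4 round lids: flat wooden disc, dark with a pale face, 40 mm across, 16 mm thick, over a tapered cork plug 14 mm deep (27 mm across under the disc, 16 mm at its foot). Origin: centre of the plug's flat foot, 14 mm below the disc's underside, 30 mm below its flat top; z up its axis. At the start on top of the stack, up to 3 mm off the medium lid's centre.
- lid_medium: second smallest of 4 round lids: flat wooden disc, dark with a pale face, 50 mm across, 16 mm thick, over a tapered cork plug 14 mm deep (37 mm across under the disc, 26 mm at its foot). Origin: centre of the plug's flat foot, 14 mm below the disc's underside, 30 mm below its flat top; z up its axis. At the start its foot stands on the large lid, up to 3 mm off its centre.
- lid_large: second largest of 4 round lids: flat wooden disc, dark with a pale face, 60 mm across, 16 mm thick, over a tapered cork plug 14 mm deep (47 mm across under the disc, 36 mm at its foot). Origin: centre of the plug's flat foot, 14 mm below the disc's underside, 30 mm below its flat top; z up its axis. At the start its foot stands on the giant lid, up to 3 mm off its centre.
- lid_giant: largest of 4 round lids: flat wooden disc, dark with a pale face, 70 mm across, 16 mm thick, over a tapered cork plug 14 mm deep (57 mm across under the disc, 46 mm at its foot). Origin: centre of the plug's flat foot, 14 mm below the disc's underside, 30 mm below its flat top; z up its axis. At the start the foot of the stack, on the worktop.
- jar_small: smallest of 4 open round white ceramic jars, loose, upright on the worktop: 38 mm across, 55 mm tall, wall 4 mm, straight mouth 30 mm across, empty. Takes the 40 mm lid: fully home, the disc rests on the rim and the lid's origin is 41 mm above the jar's. Origin: centre of its underside, z up.
- jar_medium: second smallest of 4 open round white ceramic jars, loose, upright on the worktop: 48 mm across, 65 mm tall, wall 4 mm, straight mouth 40 mm across, empty. Takes the 50 mm lid: fully home, the disc rests on the rim and the lid's origin is 51 mm above the jar's. Origin: centre of its underside, z up.
- jar_large: second largest of 4 open round white ceramic jars, loose, upright on the worktop: 58 mm across, 75 mm tall, wall 4 mm, straight mouth 50 mm across, empty. Takes the 60 mm lid: fully home, the disc rests on the rim and the lid's origin is 61 mm above the jar's. Origin: centre of its underside, z up.
- jar_giant: largest of 4 open round white ceramic jars, loose, upright on the worktop: 68 mm across, 85 mm tall, wall 4 mm, straight mouth 60 mm across, empty. Takes the 70 mm lid: fully home, the disc rests on the rim and the lid's origin is 71 mm above the jar's. Origin: centre of its underside, z up.
- salt_shaker: bystander: upright loose salt shaker, 44 mm across and 90 mm tall with a grey domed cap, among the jars. Origin: centre of its underside, z up.
- essence_bottle: bystander: upright loose brown dropper bottle, 34 mm across and 102 mm tall with a black dropper top, among the jars. Origin: centre of its underside, z up.

How it is judged:
By the outcome, as a careful person would: the job done as asked, in the order asked, and still so for the second after the job is handed in, with the robot touching nothing.
It also fails if it takes over 104 s, if anything falls off the work surface, if the arm or the gripper's body presses on something with over 40 N, if the wrist force passes 120 N, or if a joint passes its speed limit or range.

## Robot

A 6-joint arm with a two-finger parallel gripper is mounted at the origin on a cart in front of the work surface, level with it; the furniture and walls round the work are solid. World frame = base frame: x ahead of the robot, y to its left, z up, the work surface at z = 0. Lengths are in m, angles in rad, forces in N, time in s.
With the tool pointing down it reaches from about 0.35 to 0.975 m from the base axis. Payload 4.9 kg.
Tool frame: the origin (TCP) lies at the very end of the fingers, on their centre line; the grasp point (between the pads) lies ctrl.grip_point_offset behind it (ctrl.grip_point_offset is the distance from the TCP to the grasp point, in m); z points along the fingers, y is the line along which they close (so a half turn about z gives the same grasp; the last joint's range is limited). The gripper opens to 85 mm and grips with 20 to 120 N. Pads are 22 mm wide; open, the fingers measure 114 mm over their backs; the gripper's body (76 mm by 85 mm) begins 54 mm behind the grasp point. The pads swing forward as they close: fully open they stand 13 mm farther back than shut.
Start: joints at [-1.462, 0.053, 1.613, -0, 1.476, -0.119], TCP at [0.141, -0.609, 0.231] pointing down, gripper open.
Joint ranges: [-3.01, 3.01], [-1.01, 2.22], [0.06, 2.58], [-1.02, 4.17], [0.09, 2.62], [-3.14, 3.14]. Speed limits (rad/s): [2.57, 2.57, 3.14, 3.14, 3.14, 3.14].

## Interface

Orientations are given as a rotation vector (axis times angle).
In Python, from station import ctrl gives the robot as it stands. The module is installed in compiled form; this text tells all that it offers.
- The arm moves only by the tool drive_tool, never from a script. Its argument "steps" is a list of rows, each an object with "translation": the shift along the tool's x, y, z normalised to -1 to 1, where 1 is 4 cm, a list of three; "angular": the turn, a rotation vector about the tool's x, y, z normalised to -1 to 1, where 1 is 8 degrees, a list of three; "gripper": the opening, from 0 (shut) to 1 (fully open). In form: [{"translation": [dx, dy, dz], "angular": [wx, wy, wz], "gripper": gripper}, ...]. A call has 1 to 8 rows; each row shifts and turns the commanded pose from where the row before left it, along the tool's axes as they then stand; what a row does not reach is not made up. A row lasts 1/8 s, in which the tool goes at most 62.5 mm and 10.7 degrees, less where a joint would pass 70% of its speed; a pose out of reach is approached as far as the arm can. A call with a number of a shift or a turn outside -1 to 1 is refused whole. A call with a gripper value outside its range is refused whole. The fingers move at their own pace and stop on an object; "force" is the grip in N (left out, the last holds). Time passes only in rows, so rows that do not move let the fingers close. It gives the time, the measured TCP pose, the force, the opening and the grip force at its end, in the units of the state.
- ctrl.get_obs(): the state, without advancing time (a new reading comes with each control period).
- ctrl.get_image(name): name is "side" or "top"; returns a dict with "color" (384x512x3 uint8, red, green, blue), "depth" (384x512 float32, m along the optical axis (not along the pixel's ray), 0 where there is no reading), "fx", "fy", "cx", "cy" (pixels), "R" (3x3) and "t" (3): a world point X has camera coordinates R X + t. Camera axes: x right, y down, z forward; pixel columns grow to the right and rows downward; lengths in m; the calibration is good to about 2 mm. A picture is of the moment at which its call begins.
- ctrl.finish_job(): hands the job in; it is judged then, once.
The state is a dict: "t": time; "q": joint angles; "dq": joint speeds; "effort": joint torques, N m; "tool_pos": TCP position; "tool_rot": TCP orientation; "contact_force": force on the tool from outside, world axes, zero at the start; "wrist_torque": the same for the moment, N m; "opening": finger opening in m; "grip_force": force on a finger pad.
Only numpy, scipy, OpenCV 4.12 (cv2) and the standard library are available. Lean on these libraries where they do the work, as an engineer would, in place of code of your own. Each camera call takes 0.05 s, during which the arm holds its last target. There are 200 camera calls.

## Working session

There is one attempt and no reset: what is moved stays moved. The work goes in short steps, Python scripts to look and compute and a tool call to move; the robot and the scene stay as the last step left them, time stands still between calls to the robot, and variables do not carry over. Pictures are saved under pics/ and viewed, at most 14 in all, crops included, and the job is handed in when it is done.

Besides the shell and the picture viewer there is one more tool, called as name(argument=value, ...) on one line, values as JSON. drive_tool: Moves the arm, as the interface text tells. Its arguments: {"type":"object","properties":{"steps":{"type":"array"},"force":{"type":"number"}},"required":["steps"]}

```bash
mkdir -p pics; python3 - <<'E'
from station import ctrl
import cv2,numpy as np
for n in ("side","top"):
    d=ctrl.get_image(n); cv2.imwrite(f"pics/{n}0.png",d["color"][:,:,::-1])
    np.savez(f"{n}0.npz",**d)
    print(n,d["fx"],d["fy"],d["cx"],d["cy"],d["R"].round(3).tolist(),d["t"].round(3).tolist(),(d["depth"]>0).mean())
print(ctrl.get_obs(),ctrl.grip_point_offset)
E
```

```text
side 369.9980993199473 369.9980993199473 258.35852616270495 193.07687317027774 [[0.913, -0.408, 0.0], [-0.256, -0.572, -0.779], [0.318, 0.711, -0.627]] [-0.484, 0.267, 0.692] 0.9928232828776041
top 391.69987453957583 391.69987453957583 260.39187448273174 191.9165854620071 [[0.022, -0.999, -0.039], [-0.996, -0.019, -0.09], [0.089, 0.041, -0.995]] [0.066, 0.576, 0.923] 0.995941162109375
{'t': 0.1, 'q': array([-1.46198817e+00,  5.32893540e-02,  1.61418810e+00,  4.24769675e-05,
        1.47600838e+00, -1.19003062e-01]), 'dq': array([-3.03892048e-05,  3.21474021e-04, -2.25454987e-03,  5.80480049e-04,
        2.29748674e-03, -5.76379250e-04]), 'effort': array([ 4.82846190e-06, -3.94904387e+01, -3.71364927e+01, -1.57079662e-04,
        3.88653614e-03, -7.36844186e-08]), 'tool_pos': array([ 0.14110059, -0.60827104,  0.23016812]), 'tool_rot': array([-3.11935445e+00, -3.56850233e-01, -8.15259256e-05]), 'contact_force': array([ 0.31587521,  1.69524508, -0.57661076]), 'wrist_torque': array([0.03639611, 0.07288904, 0.01377169]), 'grip_force': 0.0, 'opening': 0.0854726154047673} 0.0187
```

View pics/side0.png

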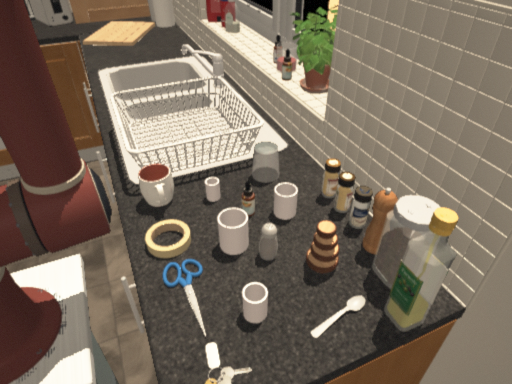

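View pics/top0.png

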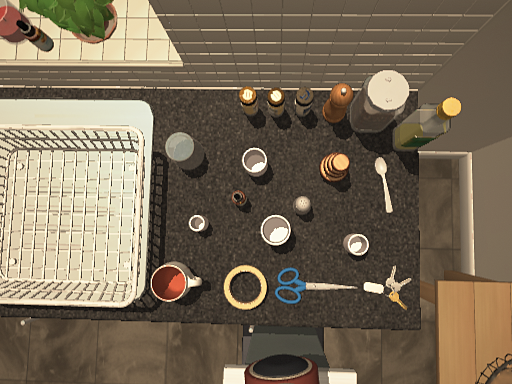

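The side view shows the stack at about (324,245), with jars at (212,189) small, (285,200) large, (233,230) giant and (255,302) medium. The top view shows the stack at (335,165) and jars at (198,223), (255,162), (276,231) and (356,244). The shaker is at (303,205) and the bottle at (238,199). Next I measure from the depth in both views.

```bash
cat > h.py <<'E'
import numpy as np
from scipy.optimize import least_squares
def cloud(d):
    v,u=np.mgrid[0:384,0:512]; z=d["depth"]
    P=np.stack([(u-d["cx"])/d["fx"]*z,(v-d["cy"])/d["fy"]*z,z],-1)
    return (P-d["t"])@d["R"]
def fit(p,r):
    c0=(p.max(0)+p.min(0))/2
    s=least_squares(lambda c:np.hypot(*(p-c).T)-r,c0,loss="soft_l1",f_scale=.001)
    return s.x,np.sqrt(np.mean(s.fun**2))
E
python3 - <<'E'
from h import *
T=np.load("top0.npz");S=np.load("side0.npz")
ct,cs=cloud(T),cloud(S)
for n,(u,v),h,R in [("small",(198,223),.055,.019),("large",(255,162),.075,.029),("giant",(276,231),.085,.034),("medium",(356,244),.065,.024),("shaker",(303,205),.09,.022),("bottle",(238,199),.102,.017),("stack",(335,165),.108,.035),]:
    a=ct[v-4:v+5,u-4:u+5].reshape(-1,3).mean(0)[:2]
    for m,c in (("top",ct),("side",cs)):
        p=c.reshape(-1,3); k=np.hypot(*(p[:,:2]-a).T)<R+.03; p=p[k&(p[:,2]>.012)]
        zt=np.percentile(p[:,2],98)
        o=p[:,:2][p[:,2]>zt-.008]
        print(n,m,"seed",a.round(3),"n",len(p),"ztop",zt.round(4),"top bbox",o.min(0).round(3),o.max(0).round(3),"mid",((o.max(0)+o.min(0))/2).round(4))
        if n not in("stack","shaker","bottle"):
            q=p[(p[:,2]>zt-.006)][:,:2]; f=fit(q,R-.002); print("   rimfit",f[0].round(4),f[1].round(4),len(q))
        if n=="stack":
            for z0,z1,r in((.014,.030,.035),(.044,.060,.030),(.074,.090,.025),(.104,.120,.020)):
                q=p[(p[:,2]>z0-.002)&(p[:,2]<z1+.004)]
                print("   ",z1,len(q),q.min(0).round(4),q.max(0).round(4), ((q.max(0)+q.min(0))/2).round(4))
# table level
for c in(ct,cs):
    p=c.reshape(-1,3);q=p[(abs(p[:,2])<.01)&(p[:,0]>.3)&(p[:,0]<.7)];print("table",np.median(q[:,2]))
E
```

```text
small top seed [0.496 0.228] n 164 ztop 0.0573 top bbox [0.479 0.208] [0.514 0.244] mid [0.4968 0.2258]
   rimfit [0.4973 0.2256] 0.0012 76
small side seed [0.496 0.228] n 268 ztop 0.0555 top bbox [0.477 0.204] [0.513 0.243] mid [0.495  0.2236]
   rimfit [0.4951 0.2231] 0.0015 69
large top seed [0.651 0.094] n 314 ztop 0.0765 top bbox [0.618 0.065] [0.676 0.121] mid [0.647  0.0927]
   rimfit [0.6458 0.0921] 0.0013 133
large side seed [0.651 0.094] n 701 ztop 0.0754 top bbox [0.615 0.061] [0.674 0.119] mid [0.645 0.09 ]
   rimfit [0.6441 0.0899] 0.0016 136
giant top seed [0.481 0.038] n 1037 ztop 0.9729 top bbox [0.489 0.039] [0.489 0.039] mid [0.4894 0.0389]
   rimfit [0.5121 0.0614] 0.0 798
giant side seed [0.481 0.038] n 1161 ztop 0.0858 top bbox [0.45  0.004] [0.517 0.072] mid [0.4838 0.0378]
   rimfit [0.4837 0.0376] 0.0014 201
medium top seed [ 0.454 -0.156] n 268 ztop 0.0663 top bbox [ 0.433 -0.172] [ 0.479 -0.125] mid [ 0.4559 -0.1485]
   rimfit [ 0.4565 -0.1486] 0.0012 116
medium side seed [ 0.454 -0.156] n 814 ztop 0.066 top bbox [ 0.431 -0.174] [ 0.479 -0.125] mid [ 0.4552 
[... 792 characters left out ...]
.6143 -0.1218  0.0749] [ 0.6633 -0.0749  0.0935] [ 0.6388 -0.0983  0.0842]
    0.12 271 [ 0.6168 -0.1187  0.1038] [ 0.6553 -0.08    0.1227] [ 0.6361 -0.0994  0.1132]
stack side seed [ 0.629 -0.088] n 1297 ztop 0.1214 top bbox [ 0.615 -0.121] [ 0.655 -0.081] mid [ 0.6351 -0.1012]
    0.03 378 [ 0.6025 -0.1352  0.0146] [ 0.6674 -0.0682  0.0333] [ 0.6349 -0.1017  0.0239]
    0.06 330 [ 0.6091 -0.1324  0.0428] [ 0.6673 -0.0772  0.0631] [ 0.6382 -0.1048  0.053 ]
    0.09 287 [ 0.6121 -0.1259  0.0739] [ 0.6607 -0.0804  0.0939] [ 0.6364 -0.1032  0.0839]
    0.12 302 [ 0.6149 -0.1213  0.1047] [ 0.6553 -0.0814  0.1228] [ 0.6351 -0.1014  0.1138]
table -8.069237073926552e-05
table 0.0002801235051408112
```

```bash
cat > go.py <<'E'
# go.py x y z : tool-axis shift (units of 4 cm) and turn needed to stand pointing down with closing line along world y
import sys,numpy as np
from station import ctrl
from scipy.spatial.transform import Rotation as Ro
o=ctrl.get_obs(); R=Ro.from_rotvec(o["tool_rot"]); G=Ro.from_matrix(np.diag([1.,-1,-1]))
t=np.array(sys.argv[1:4],float)
print("turn",((R.inv()*G).as_rotvec(degrees=True)/8).round(3),"shift after turn",(G.inv().apply(t-o["tool_pos"])/.04).round(3),"now",o["tool_pos"].round(4),o["t"])
E
python3 go.py .636 -.100 .25
python3 - <<'E'
from h import *
p=np.vstack([cloud(np.load(f"{n}0.npz")).reshape(-1,3) for n in("top","side")])
p=p[(p[:,2]>.06)&(p[:,0]>.3)&(p[:,0]<.82)&(p[:,2]<.5)]
for y in np.arange(-.5,.35,.03):
    q=p[(p[:,1]>y)&(p[:,1]<y+.03)]
    q=q[q[:,0]>.67]
    if len(q): print(y.round(2),"minx",np.percentile(q[:,0],2).round(3),"maxz",np.percentile(q[q[:,0]<.8][:,2],98).round(3))
E
```

```text
turn [-0.014 -0.     1.632] shift after turn [ 12.372 -12.707  -0.496] now [ 0.1411 -0.6083  0.2302] 0.1
-0.32 minx 0.685 maxz 0.262
-0.29 minx 0.684 maxz 0.269
-0.26 minx 0.685 maxz 0.262
-0.23 minx 0.73 maxz 0.187
-0.2 minx 0.73 maxz 0.188
-0.17 minx 0.731 maxz 0.187
-0.14 minx 0.76 maxz 0.157
-0.11 minx 0.757 maxz 0.169
-0.08 minx 0.766 maxz 0.151
-0.05 minx 0.77 maxz 0.107
-0.02 minx 0.77 maxz 0.108
0.01 minx 0.769 maxz 0.107
0.04 minx 0.768 maxz 0.107
0.07 minx 0.67 maxz 0.106
0.1 minx 0.769 maxz 0.107
0.22 minx 0.671 maxz 0.094
0.25 minx 0.671 maxz 0.094
0.28 minx 0.671 maxz 0.094
0.31 minx 0.67 maxz 0.121
0.34 minx 0.671 maxz 0.123
```

drive_tool(steps=[{"translation": [0,0,0],"angular": [0,0,0.816],"gripper": 1},{"translation": [0,0,0],"angular": [-0.014,0,0.816],"gripper": 1},{"translation": [0.9,-0.9,-0.1],"angular": [0,0,0],"gripper": 1},{"translation": [0.9,-0.9,-0.1],"angular": [0,0,0],"gripper": 1},{"translation": [0.9,-0.9,-0.1],"angular": [0,0,0],"gripper": 1},{"translation": [0.9,-0.9,-0.1],"angular": [0,0,0],"gripper": 1},{"translation": [0.9,-0.9,-0.1],"angular": [0,0,0],"gripper": 1},{"translation": [0.9,-0.9,0],"angular": [0,0,0],"gripper": 1}])

```text
t: 1.1
tool_pos: [0.3581, -0.3914, 0.2509]
tool_rot: [3.14, -0.0, 0.0]
contact_force: [0.5, 0.0, 0.4]
opening: 0.0851
grip_force: 0.0
```

```bash
python3 go.py .636 -.100 .25
```

```text
turn [ 0.015 -0.002 -0.002] shift after turn [ 6.948 -7.286  0.022] now [ 0.3581 -0.3914  0.2509] 1.1
```

drive_tool(steps=[{"translation": [0.87,-0.91,0],"angular": [0,0,0],"gripper": 0.65},{"translation": [0.87,-0.91,0],"angular": [0,0,0],"gripper": 0.65},{"translation": [0.87,-0.91,0],"angular": [0,0,0],"gripper": 0.65},{"translation": [0.87,-0.91,0],"angular": [0,0,0],"gripper": 0.65},{"translation": [0.87,-0.91,0],"angular": [0,0,0],"gripper": 0.65},{"translation": [0.87,-0.91,0],"angular": [0,0,0],"gripper": 0.65},{"translation": [0.87,-0.91,0.5],"angular": [0,0,0],"gripper": 0.65},{"translation": [0.87,-0.91,1],"angular": [0,0,0],"gripper": 0.65}])

```text
t: 2.1
tool_pos: [0.6369, -0.1017, 0.1929]
tool_rot: [3.138, 0.0, 0.007]
contact_force: [1.3, 0.3, 0.1]
opening: 0.0554
grip_force: 0.0
```

drive_tool(steps=[{"translation": [0,0,0],"angular": [0,0,0],"gripper": 0.65},{"translation": [0,0,0],"angular": [0,0,0],"gripper": 0.65}])

```text
t: 2.35
tool_pos: [0.6344, -0.1029, 0.1912]
tool_rot: [3.139, 0.0, -0.001]
contact_force: [-0.7, 0.6, 1.2]
opening: 0.0556
grip_force: 0.0
```

```bash
cat > snap.py <<'E'
# snap.py view tag x y z half : enlarged crop around a world point
import sys,cv2,numpy as np
from station import ctrl
n,tag=sys.argv[1:3]; X=np.array(sys.argv[3:6],float); h=int(sys.argv[6])
d=ctrl.get_image(n); np.savez(f"{tag}.npz",**d); c=d["R"]@X+d["t"]
u=int(d["cx"]+d["fx"]*c[0]/c[2]); v=int(d["cy"]+d["fy"]*c[1]/c[2])
im=d["color"][max(v-h,0):v+h,max(u-h,0):u+h,::-1]; cv2.imwrite(f"pics/{tag}.png",cv2.resize(im,(600,600*im.shape[0]//im.shape[1]),interpolation=cv2.INTER_CUBIC)[:600]); print("centre px",u,v)
E
python3 go.py .6356 -.1003 .103; python3 snap.py side a1 .636 -.1 .15 50
python3 - <<'E'
from h import *
p=cloud(np.load("a1.npz")).reshape(-1,3)
k=(abs(p[:,0]-.636)<.04)&(abs(p[:,1]+.1)<.08)&(p[:,2]>.14)&(p[:,2]<.4);q=p[k]
for s in(-1,1):
    r=q[(q[:,1]+.1)*s>.005]; print(s,len(r),np.sort(r[:,2])[:8].round(3),r[r[:,2]<r[:,2].min()+.02].mean(0).round(3))
E
```

```text
turn [0.015 0.006 0.001] shift after turn [ 0.031 -0.064  2.205] now [ 0.6344 -0.1029  0.1912] 2.35
centre px 328 215
-1 3252 [0.196 0.196 0.197 0.198 0.198 0.199 0.199 0.2  ] [ 0.629 -0.14   0.208]
1 758 [0.195 0.195 0.195 0.197 0.197 0.197 0.197 0.198] [ 0.633 -0.075  0.206]
```

View pics/a1.png

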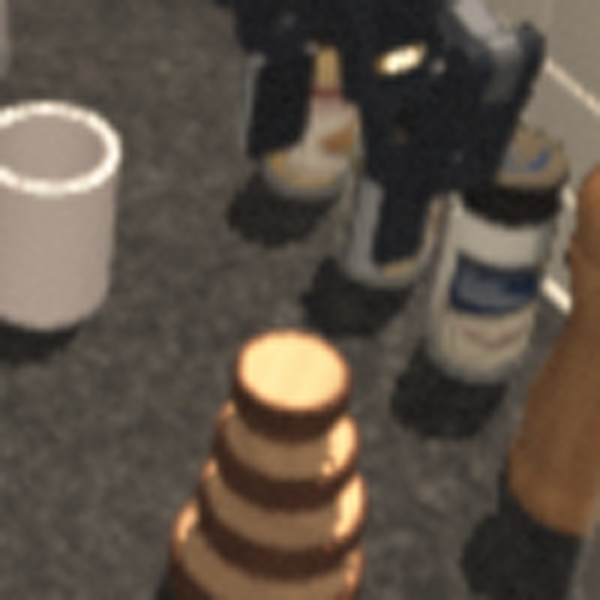

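drive_tool(steps=[{"translation": [0.03,-0.06,0.8],"angular": [0,0,0],"gripper": 0.65},{"translation": [0,0,0.8],"angular": [0,0,0],"gripper": 0.65},{"translation": [0,0,0.63],"angular": [0,0,0],"gripper": 0.65},{"translation": [0,0,0],"angular": [0,0,0],"gripper": 0.65},{"translation": [0,0,0],"angular": [0,0,0],"gripper": 0.3},{"translation": [0,0,0],"angular": [0,0,0],"gripper": 0.3},{"translation": [0,0,0],"angular": [0,0,0],"gripper": 0.3},{"translation": [0,0,0],"angular": [0,0,0],"gripper": 0.3}], force=35)

```text
t: 3.4
tool_pos: [0.6372, -0.1012, 0.1048]
tool_rot: [3.138, 0.0, 0.006]
contact_force: [-0.5, -0.7, 5.7]
opening: 0.0381
grip_force: 35.7
```

```bash
python3 go.py .496 .224 .103; python3 snap.py side a2 .636 -.1 .08 45
```

```text
turn [ 0.025 -0.027  0.   ] shift after turn [-3.531 -8.129  0.044] now [ 0.6372 -0.1012  0.1048] 3.4
centre px 324 240
```

View pics/a2.png

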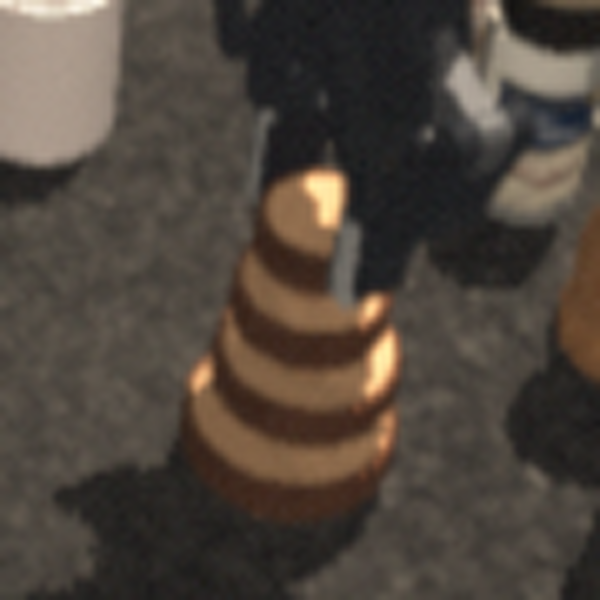

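drive_tool(steps=[{"translation": [0,0,-0.4],"angular": [0,0,0],"gripper": 0.3},{"translation": [0,0,-0.6],"angular": [0,0,0],"gripper": 0.3},{"translation": [0,0,-0.8],"angular": [0,0,0],"gripper": 0.3},{"translation": [-0.35,-0.8,0],"angular": [0,0,0],"gripper": 0.3},{"translation": [-0.35,-0.8,0],"angular": [0,0,0],"gripper": 0.3},{"translation": [-0.35,-0.8,0],"angular": [0,0,0],"gripper": 0.3},{"translation": [-0.35,-0.8,0],"angular": [0,0,0],"gripper": 0.3},{"translation": [-0.35,-0.8,0],"angular": [0,0,0],"gripper": 0.3}])

```text
t: 4.45
tool_pos: [0.5652, 0.0608, 0.1745]
tool_rot: [3.14, 0.0, 0.001]
contact_force: [0.2, -0.6, 0.1]
opening: 0.0384
grip_force: 35.3
```

drive_tool(steps=[{"translation": [-0.35,-0.8,0],"angular": [0,0,0],"gripper": 0.3},{"translation": [-0.35,-0.8,0],"angular": [0,0,0],"gripper": 0.3},{"translation": [-0.35,-0.8,0],"angular": [0,0,0],"gripper": 0.3},{"translation": [-0.35,-0.8,0],"angular": [0,0,0],"gripper": 0.3},{"translation": [-0.35,-0.8,0],"angular": [0,0,0],"gripper": 0.3},{"translation": [0,-0.1,0.8],"angular": [0,0,0],"gripper": 0.3},{"translation": [0,0,0.4],"angular": [0,0,0],"gripper": 0.3},{"translation": [0,0,0],"angular": [0,0,0],"gripper": 0.3}])

```text
t: 5.45
tool_pos: [0.4947, 0.2229, 0.1241]
tool_rot: [3.139, -0.001, -0.005]
contact_force: [-0.0, -0.1, -0.2]
opening: 0.0386
grip_force: 35.3
```

```bash
python3 go.py .4962 .2244 .041; python3 snap.py side a3 .496 .224 .08 40; python3 snap.py top a4 .496 .224 .08 40;  python3 - <<'E'
from h import *
# lid disc: brown-ish points near the tool; and jar rim
for t in("a3","a4"):
    d=np.load(t+".npz");p=cloud(d).reshape(-1,3);c=d["color"].reshape(-1,3).astype(int)
    k=(np.hypot(p[:,0]-.496,p[:,1]-.224)<.06)&(p[:,2]>.06)&(c[:,0]>c[:,2]*1.35)&(c[:,0]>50);q=p[k]
    if len(q):print(t,len(q),np.percentile(q,3,0).round(4),np.percentile(q,97,0).round(4))
E
```

```text
turn [ 0.022  0.024 -0.002] shift after turn [ 0.038 -0.037  2.077] now [0.4947 0.2229 0.1241] 5.45
centre px 211 173
centre px 194 222
a3 918 [0.4506 0.1658 0.1381] [0.5238 0.2653 0.453 ]
a4 4266 [0.4487 0.1701 0.4154] [0.5334 0.2742 0.4554]
```

View pics/a3.png

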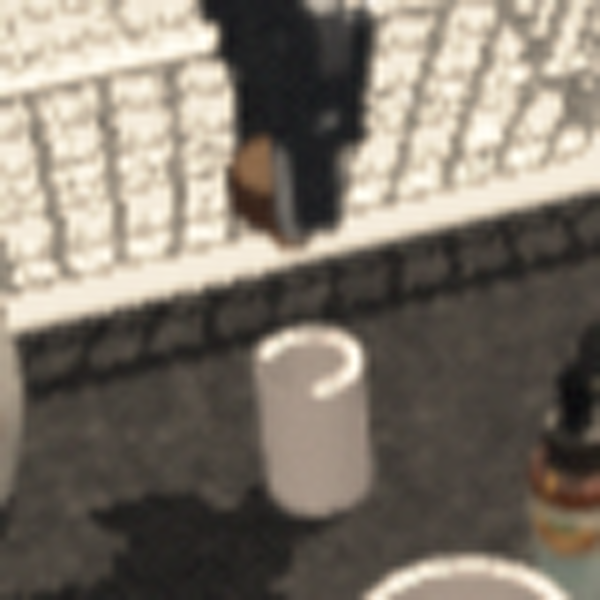

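The crop shows the lid level in the fingers, disc at about (265,185), above the jar mouth at (310,360). Next I check the disc's centre from the depth.

```bash
python3 - <<'E'
from h import *
d=np.load("a3.npz");p=cloud(d).reshape(-1,3);c=d["color"].reshape(-1,3).astype(int)
k=(np.hypot(p[:,0]-.496,p[:,1]-.224)<.04)&(p[:,2]>.09)&(p[:,2]<.16)&(c[:,0]>c[:,2]*1.35)&(c[:,0]>50);q=p[k]
print(len(q),q.min(0).round(4),q.max(0).round(4)); t=q[q[:,2]>q[:,2].max()-.006]; print(t.min(0).round(4),t.max(0).round(4))
E
```

```text
68 [0.4742 0.1969 0.1163] [0.4929 0.2425 0.1516]
[0.4836 0.2    0.148 ] [0.4836 0.2012 0.1516]
```

drive_tool(steps=[{"translation": [0.03,-0.03,0.6],"angular": [0,0,0],"gripper": 0.3},{"translation": [0,0,0.4],"angular": [0,0,0],"gripper": 0.3},{"translation": [0,0,0.3],"angular": [0,0,0],"gripper": 0.3},{"translation": [0,0,0.2],"angular": [0,0,0],"gripper": 0.3},{"translation": [0,0,0.1],"angular": [0,0,0],"gripper": 0.3},{"translation": [0,0,0],"angular": [0,0,0],"gripper": 0.3}])

```text
t: 6.3
tool_pos: [0.4971, 0.2246, 0.0617]
tool_rot: [3.14, -0.0, 0.0]
contact_force: [0.7, 0.1, -0.3]
opening: 0.0382
grip_force: 35.3
```

```bash
python3 go.py .4962 .2244 .056
```

```text
turn [ 0.014 -0.001 -0.   ] shift after turn [-0.022  0.005  0.141] now [0.4971 0.2246 0.0617] 6.3
```

drive_tool(steps=[{"translation": [0,0,0.08],"angular": [0,0,0],"gripper": 0.3},{"translation": [0,0,0.05],"angular": [0,0,0],"gripper": 0.3},{"translation": [0,0,0.05],"angular": [0,0,0],"gripper": 0.3},{"translation": [0,0,0],"angular": [0,0,0],"gripper": 0.3}])

```text
t: 6.8
tool_pos: [0.4977, 0.2246, 0.056]
tool_rot: [3.139, 0.0, 0.002]
contact_force: [-2.3, -1.9, 6.4]
opening: 0.0384
grip_force: 35.8
```

drive_tool(steps=[{"translation": [0,0,0],"angular": [0,0,0],"gripper": 0.55},{"translation": [0,0,0],"angular": [0,0,0],"gripper": 0.65},{"translation": [0,0,0],"angular": [0,0,0],"gripper": 0.65},{"translation": [0,0,-0.6],"angular": [0,0,0],"gripper": 0.65},{"translation": [0,0,-1],"angular": [0,0,0],"gripper": 0.65},{"translation": [0,0,-0.9],"angular": [0,0,0],"gripper": 0.65},{"translation": [0.4,0.9,0],"angular": [0,0,0],"gripper": 0.65},{"translation": [0.4,0.9,0],"angular": [0,0,0],"gripper": 0.65}])

```text
t: 7.8
tool_pos: [0.5296, 0.1523, 0.1554]
tool_rot: [3.14, 0.002, 0.003]
contact_force: [-0.4, 0.3, -0.8]
opening: 0.0553
grip_force: 0.0
```

```bash
python3 snap.py side b1 .496 .224 .05 40;python3 go.py .6375 -.1008 .174; cat > lid.py <<'E'
# lid.py tag jx jy top : disc-top plane of a placed lid (height, tilt, centre)
import sys
from h import *
tag=sys.argv[1];x,y,z,r=map(float,sys.argv[2:6])
d=np.load(tag+".npz");p=cloud(d).reshape(-1,3)
q=p[(np.hypot(p[:,0]-x,p[:,1]-y)<r+.012)&(abs(p[:,2]-z)<.007)]
A=np.c_[q[:,:2]-[x,y],np.ones(len(q))];s=np.linalg.lstsq(A,q[:,2],rcond=None)[0]
print(len(q),"h",s[2].round(4),"med",np.median(q[:,2]).round(4),"tilt deg",np.degrees(s[:2]).round(1),"mid",((q.max(0)+q.min(0))/2)[:2].round(4))
E
python3 lid.py b1 .496 .224 .071 .020
```

```text
centre px 212 182
turn [ 0.036 -0.017 -0.016] shift after turn [ 2.659  6.229 -0.474] now [0.5311 0.1484 0.1551] 7.85
133 h 0.0705 med 0.0708 tilt deg [1.5 4.4] mid [0.4964 0.2228]
```

View pics/b1.png

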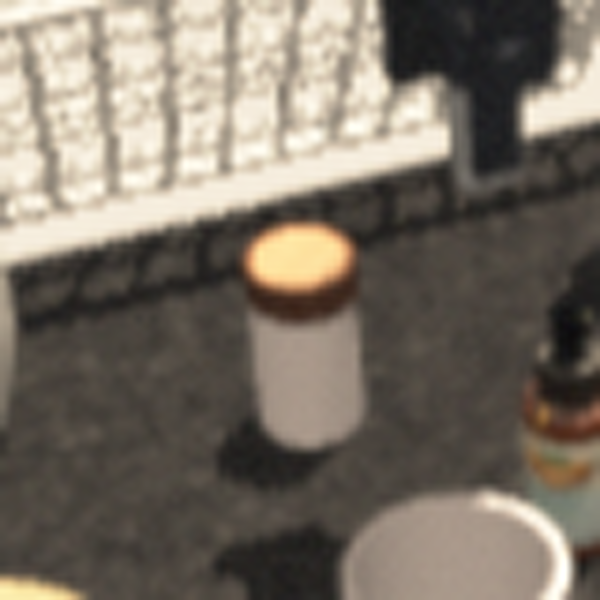

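The small lid's disc top is at 0.071 and the crop shows it sitting level on its jar (300,270). Now the medium lid.

```bash
cat > top.py <<'E'
# top.py tag x y z r : centre of a disc's top face by circle fit of pixels near its height
import sys
from h import *
import cv2
x,y,z,r=map(float,sys.argv[2:6])
p=cloud(np.load(sys.argv[1]+".npz")).reshape(-1,3)
q=p[(np.hypot(p[:,0]-x,p[:,1]-y)<r+.01)&(abs(p[:,2]-z)<.004)]
h=cv2.convexHull((q[:,:2]*1e4).astype(np.float32))[:,0]/1e4
print(sys.argv[1],len(q),"h",np.median(q[:,2]).round(4),"mid",((q.max(0)+q.min(0))/2)[:2].round(4),"fit",fit(h,r)[0].round(4),"size",(q.max(0)-q.min(0))[:2].round(4))
E
python3 snap.py top b2 .636 -.1 .09 40; for t in b1 b2; do python3 top.py $t .6376 -.1008 .09 .025; done
```

```text
centre px 338 163
b1 344 h 0.0902 mid [ 0.6371 -0.1013] fit [ 0.6375 -0.1011] size [0.0481 0.0493]
b2 366 h 0.0896 mid [ 0.6392 -0.0994] fit [ 0.6391 -0.0991] size [0.0489 0.0494]
```

drive_tool(steps=[{"translation": [0.383,0.888,0],"angular": [0,0,0],"gripper": 0.8},{"translation": [0.383,0.888,0],"angular": [0,0,0],"gripper": 0.8},{"translation": [0.383,0.888,0],"angular": [0,0,0],"gripper": 0.8},{"translation": [0.383,0.888,0],"angular": [0,0,0],"gripper": 0.8},{"translation": [0.383,0.888,0],"angular": [0,0,0],"gripper": 0.8},{"translation": [0.383,0.888,0],"angular": [0,0,0],"gripper": 0.8},{"translation": [0.383,0.888,0],"angular": [0,0,0],"gripper": 0.8},{"translation": [0,0,0],"angular": [0,0,0],"gripper": 0.8}])

```text
t: 8.9
tool_pos: [0.6367, -0.0974, 0.1547]
tool_rot: [3.14, -0.004, -0.0]
contact_force: [0.1, 0.7, -0.3]
opening: 0.068
grip_force: 0.0
```

```bash
python3 go.py .6383 -.1001 .072
```

```text
turn [ 0.013  0.001 -0.019] shift after turn [0.039 0.068 2.066] now [ 0.6367 -0.0974  0.1547] 8.9
```

drive_tool(steps=[{"translation": [0.04,0.07,0.8],"angular": [0,0,0],"gripper": 0.8},{"translation": [0,0,0.8],"angular": [0,0,0],"gripper": 0.8},{"translation": [0,0,0.47],"angular": [0,0,0],"gripper": 0.8},{"translation": [0,0,0],"angular": [0,0,0],"gripper": 0.8},{"translation": [0,0,0],"angular": [0,0,0],"gripper": 0.4},{"translation": [0,0,0],"angular": [0,0,0],"gripper": 0.4},{"translation": [0,0,0],"angular": [0,0,0],"gripper": 0.4},{"translation": [0,0,0],"angular": [0,0,0],"gripper": 0.4}])

```text
t: 9.9
tool_pos: [0.6391, -0.099, 0.0741]
tool_rot: [3.139, -0.0, 0.005]
contact_force: [0.8, 0.7, 6.5]
opening: 0.0485
grip_force: 36.6
```

```bash
python3 go.py .4557 -.1498 .126
```

```text
turn [ 0.017 -0.022 -0.002] shift after turn [-4.584  1.269 -1.297] now [ 0.6391 -0.099   0.0741] 9.9
```

drive_tool(steps=[{"translation": [0,0,-0.4],"angular": [0,0,0],"gripper": 0.4},{"translation": [0,0,-0.9],"angular": [0,0,0],"gripper": 0.4},{"translation": [-0.77,0.21,0],"angular": [0,0,0],"gripper": 0.4},{"translation": [-0.77,0.21,0],"angular": [0,0,0],"gripper": 0.4},{"translation": [-0.77,0.21,0],"angular": [0,0,0],"gripper": 0.4},{"translation": [-0.77,0.21,0],"angular": [0,0,0],"gripper": 0.4},{"translation": [-0.77,0.21,0],"angular": [0,0,0],"gripper": 0.4},{"translation": [-0.73,0.21,0.5],"angular": [0,0,0],"gripper": 0.4}])

```text
t: 10.9
tool_pos: [0.4549, -0.1501, 0.1064]
tool_rot: [3.137, 0.0, 0.006]
contact_force: [-0.6, 0.2, -1.5]
opening: 0.0484
grip_force: 36.3
```

drive_tool(steps=[{"translation": [0,0,0],"angular": [0,0,0],"gripper": 0.4},{"translation": [0,0,0],"angular": [0,0,0],"gripper": 0.4}])

```text
t: 11.15
tool_pos: [0.4553, -0.1493, 0.1052]
tool_rot: [3.139, -0.0, 0.002]
contact_force: [-0.6, 0.7, -0.5]
opening: 0.0481
grip_force: 36.3
```

```bash
python3 go.py .4557 -.1498 .065; python3 snap.py side b3 .4557 -.15 .08 45; python3 - <<'E'
from h import *
d=np.load("b3.npz");p=cloud(d).reshape(-1,3);c=d["color"].reshape(-1,3).astype(int)
k=(np.hypot(p[:,0]-.456,p[:,1]+.15)<.045)&(p[:,2]>.08)&(p[:,2]<.14)&(c[:,0]>c[:,2]*1.35)&(c[:,0]>50);q=p[k]
print(len(q),q.min(0).round(4),q.max(0).round(4))
E
```

```text
turn [ 0.017 -0.01  -0.002] shift after turn [0.01  0.012 1.005] now [ 0.4553 -0.1493  0.1052] 11.15
centre px 254 287
295 [ 0.4295 -0.1731  0.1071] [ 0.4688 -0.125   0.1241]
```

View pics/b3.png

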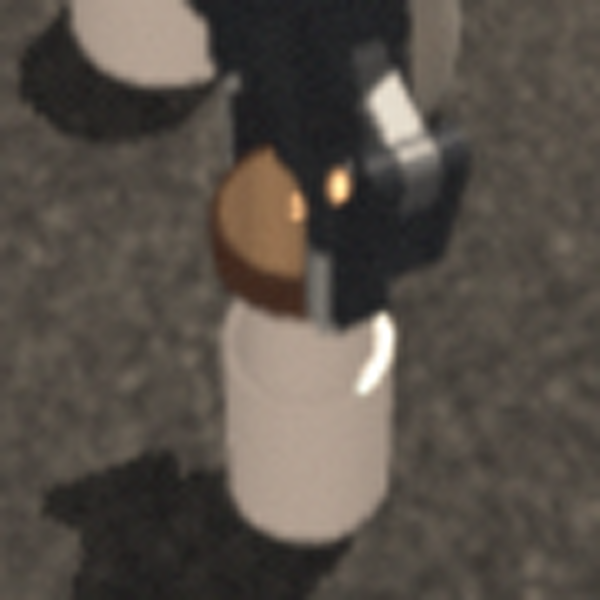

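The medium lid is level, disc left edge at about (213,225), and centred over the jar mouth at (308,350). Lowering.

drive_tool(steps=[{"translation": [0.01,0.01,0.5],"angular": [0,0,0],"gripper": 0.4},{"translation": [0,0,0.25],"angular": [0,0,0],"gripper": 0.4},{"translation": [0,0,0.1],"angular": [0,0,0],"gripper": 0.4},{"translation": [0,0,0.07],"angular": [0,0,0],"gripper": 0.4},{"translation": [0,0,0.05],"angular": [0,0,0],"gripper": 0.4},{"translation": [0,0,0],"angular": [0,0,0],"gripper": 0.4}])

```text
t: 11.95
tool_pos: [0.4552, -0.1497, 0.0658]
tool_rot: [3.139, -0.0, 0.001]
contact_force: [0.3, 0.4, -0.5]
opening: 0.0484
grip_force: 36.3
```

drive_tool(steps=[{"translation": [0,0,0.05],"angular": [0,0,0],"gripper": 0.4},{"translation": [0,0,0],"angular": [0,0,0],"gripper": 0.4}])

```text
t: 12.2
tool_pos: [0.4556, -0.1498, 0.0652]
tool_rot: [3.14, -0.0, 0.001]
contact_force: [-2.8, 1.9, 7.2]
opening: 0.0483
grip_force: 36.9
```

Contact at the expected height. Release, rise and go back towards the stack.

drive_tool(steps=[{"translation": [0,0,0],"angular": [0,0,0],"gripper": 0.7},{"translation": [0,0,0],"angular": [0,0,0],"gripper": 0.75},{"translation": [0,0,0],"angular": [0,0,0],"gripper": 0.75},{"translation": [0,0,-0.6],"angular": [0,0,0],"gripper": 0.8},{"translation": [0,0,-0.9],"angular": [0,0,0],"gripper": 0.9},{"translation": [0.7,-0.2,0],"angular": [0,0,0],"gripper": 0.9},{"translation": [0.7,-0.2,0],"angular": [0,0,0],"gripper": 0.9},{"translation": [0,0,0],"angular": [0,0,0],"gripper": 0.9}])

```text
t: 13.2
tool_pos: [0.512, -0.1332, 0.1236]
tool_rot: [3.14, 0.002, 0.0]
contact_force: [-0.7, 0.1, -0.5]
opening: 0.0769
grip_force: 0.0
```

```bash
python3 snap.py side c1 .4557 -.15 .05 45;python3 snap.py top c2 .636 -.1 .05 45; for t in c1 c2; do python3 top.py $t .4557 -.15 .081 .025;  python3 top.py $t .639 -.1008 .06 .03; done; python3 go.py .639 -.1008 .042
```

```text
centre px 254 297
centre px 335 166
c1 488 h 0.0814 mid [ 0.4543 -0.1512] fit [ 0.4542 -0.1513] size [0.0486 0.0496]
c1 486 h 0.0603 mid [ 0.6388 -0.1011] fit [ 0.6392 -0.1012] size [0.0585 0.0601]
c2 150 h 0.0806 mid [ 0.4523 -0.1591] fit [ 0.4558 -0.1479] size [0.0405 0.0276]
c2 495 h 0.0594 mid [ 0.6405 -0.1004] fit [ 0.6405 -0.1004] size [0.0579 0.0587]
turn [0.012 0.009 0.002] shift after turn [ 3.213 -0.816  2.026] now [ 0.5105 -0.1334  0.123 ] 13.3
```

View pics/c1.png

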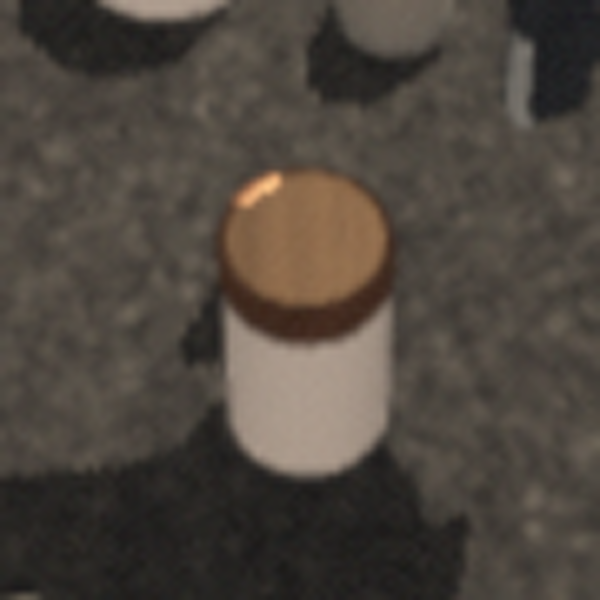

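The medium lid sits flush and level on its jar (308,250), top at 0.081. Now the large lid.

drive_tool(steps=[{"translation": [0.647,-0.163,0],"angular": [0,0,0],"gripper": 0.95},{"translation": [0.647,-0.163,0],"angular": [0,0,0],"gripper": 0.95},{"translation": [0.647,-0.163,0],"angular": [0,0,0],"gripper": 0.95},{"translation": [0.647,-0.163,0],"angular": [0,0,0],"gripper": 0.95},{"translation": [0.647,-0.163,0],"angular": [0,0,0],"gripper": 0.95},{"translation": [0,0,0],"angular": [0,0,0],"gripper": 0.95},{"translation": [0,0,0.5],"angular": [0,0,0],"gripper": 0.95},{"translation": [0,0,0],"angular": [0,0,0],"gripper": 0.95}])

```text
t: 14.3
tool_pos: [0.6373, -0.1008, 0.0999]
tool_rot: [3.141, -0.001, -0.009]
contact_force: [0.1, 0.2, -0.1]
opening: 0.081
grip_force: 0.0
```

```bash
python3 go.py .6398 -.1008 .0415
```

```text
turn [ 0.003  0.043 -0.005] shift after turn [6.100e-02 1.000e-03 1.461e+00] now [ 0.6373 -0.1008  0.0999] 14.3
```

drive_tool(steps=[{"translation": [0.04,0,0.7],"angular": [0,0,0],"gripper": 0.95},{"translation": [0,0,0.5],"angular": [0,0,0],"gripper": 0.95},{"translation": [0,0,0.28],"angular": [0,0,0],"gripper": 0.95},{"translation": [0,0,0],"angular": [0,0,0],"gripper": 0.95},{"translation": [0,0,0],"angular": [0,0,0],"gripper": 0.5},{"translation": [0,0,0],"angular": [0,0,0],"gripper": 0.5},{"translation": [0,0,0],"angular": [0,0,0],"gripper": 0.5},{"translation": [0,0,0],"angular": [0,0,0],"gripper": 0.5}])

```text
t: 15.3
tool_pos: [0.6433, -0.1014, 0.046]
tool_rot: [3.139, -0.0, 0.005]
contact_force: [0.3, -0.5, 5.3]
opening: 0.0578
grip_force: 38.0
```

```bash
python3 go.py .645 .091 .125
```

```text
turn [ 0.019 -0.021 -0.   ] shift after turn [ 0.043 -4.809 -1.976] now [ 0.6433 -0.1014  0.046 ] 15.3
```

drive_tool(steps=[{"translation": [0,0,-0.4],"angular": [0,0,0],"gripper": 0.5},{"translation": [0,0,-0.8],"angular": [0,0,0],"gripper": 0.5},{"translation": [0,0,-0.8],"angular": [0,0,0],"gripper": 0.5},{"translation": [0,-0.96,0],"angular": [0,0,0],"gripper": 0.5},{"translation": [0,-0.96,0],"angular": [0,0,0],"gripper": 0.5},{"translation": [0.04,-0.96,0],"angular": [0,0,0],"gripper": 0.5},{"translation": [0,-0.96,0],"angular": [0,0,0],"gripper": 0.5},{"translation": [0,-0.96,0],"angular": [0,0,0],"gripper": 0.5}])

```text
t: 16.3
tool_pos: [0.6432, 0.0923, 0.1242]
tool_rot: [3.14, -0.0, -0.001]
contact_force: [-0.0, 0.0, -1.0]
opening: 0.0581
grip_force: 37.6
```

drive_tool(steps=[{"translation": [0,0,0],"angular": [0,0,0],"gripper": 0.5},{"translation": [0,0,0],"angular": [0,0,0],"gripper": 0.5},{"translation": [0,0,0],"angular": [0,0,0],"gripper": 0.5}])

```text
t: 16.68
tool_pos: [0.6436, 0.0899, 0.124]
tool_rot: [3.139, -0.002, -0.0]
contact_force: [-0.4, 0.0, 0.3]
opening: 0.0578
grip_force: 37.6
```

```bash
python3 go.py .645 .091 .076; python3 snap.py side d1 .645 .091 .09 45; python3 - <<'E'
from h import *
d=np.load("d1.npz");p=cloud(d).reshape(-1,3);c=d["color"].reshape(-1,3).astype(int)
k=(np.hypot(p[:,0]-.645,p[:,1]-.091)<.05)&(p[:,2]>.1)&(p[:,2]<.16)&(c[:,0]>c[:,2]*1.35)&(c[:,0]>50);q=p[k]
print(len(q),q.min(0).round(4),q.max(0).round(4))
t=q[q[:,2]>np.percentile(q[:,2],90)-.004];print(t.min(0).round(4),t.max(0).round(4),np.median(t[:,2]))
E
```

```text
turn [ 0.016  0.001 -0.01 ] shift after turn [ 0.034 -0.027  1.199] now [0.6436 0.0899 0.124 ] 16.675
centre px 286 184
305 [0.6102 0.0537 0.1066] [0.6596 0.1213 0.1553]
[0.6111 0.0594 0.1353] [0.6596 0.1213 0.1553] 0.13815365014208453
```

View pics/d1.png

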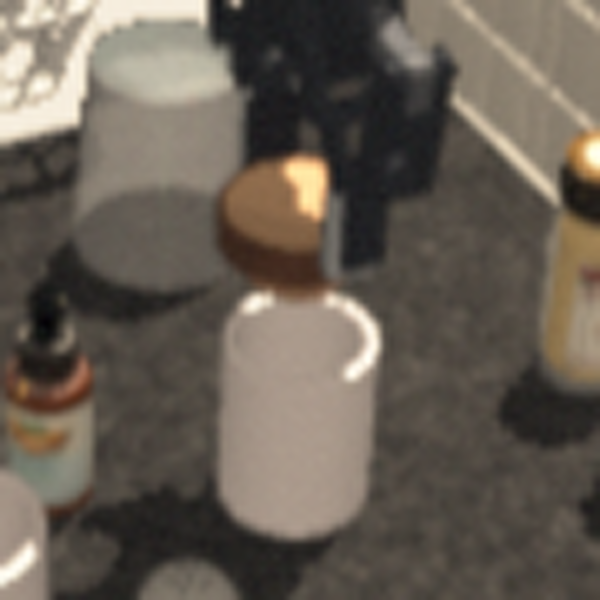

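The large lid's disc (left edge at (218,215)) sits about 4 mm short in x over the jar mouth (303,335). I shift it and lower it.

drive_tool(steps=[{"translation": [0.1,-0.02,0.4],"angular": [0,0,0],"gripper": 0.5},{"translation": [0,0,0.4],"angular": [0,0,0],"gripper": 0.5},{"translation": [0,0,0.15],"angular": [0,0,0],"gripper": 0.5},{"translation": [0,0,0.08],"angular": [0,0,0],"gripper": 0.5},{"translation": [0,0,0.06],"angular": [0,0,0],"gripper": 0.5},{"translation": [0,0,0.05],"angular": [0,0,0],"gripper": 0.5},{"translation": [0,0,0],"angular": [0,0,0],"gripper": 0.5}])

```text
t: 17.6
tool_pos: [0.6478, 0.0918, 0.0785]
tool_rot: [3.14, -0.0, 0.001]
contact_force: [-0.7, -0.6, -1.0]
opening: 0.0581
grip_force: 37.7
```

drive_tool(steps=[{"translation": [0,0,0.05],"angular": [0,0,0],"gripper": 0.5},{"translation": [0,0,0],"angular": [0,0,0],"gripper": 0.5}])

```text
t: 17.85
tool_pos: [0.6481, 0.0918, 0.077]
tool_rot: [3.14, -0.0, 0.002]
contact_force: [-0.1, -0.1, 2.7]
opening: 0.0578
grip_force: 37.9
```

drive_tool(steps=[{"translation": [0,0,0.04],"angular": [0,0,0],"gripper": 0.5},{"translation": [0,0,0],"angular": [0,0,0],"gripper": 0.5}])

```text
t: 18.1
tool_pos: [0.6483, 0.0918, 0.077]
tool_rot: [3.14, 0.0, 0.002]
contact_force: [-4.2, -0.4, 7.8]
opening: 0.0582
grip_force: 38.5
```

Home. Release and go back towards the stack.

drive_tool(steps=[{"translation": [0,0,0],"angular": [0,0,0],"gripper": 0.8},{"translation": [0,0,0],"angular": [0,0,0],"gripper": 0.85},{"translation": [0,0,0],"angular": [0,0,0],"gripper": 0.85},{"translation": [0,0,-0.6],"angular": [0,0,0],"gripper": 0.9},{"translation": [0,0,-0.7],"angular": [0,0,0],"gripper": 1},{"translation": [0,0.9,0],"angular": [0,0,0],"gripper": 1},{"translation": [0,0.9,0],"angular": [0,0,0],"gripper": 1},{"translation": [0,0,0],"angular": [0,0,0],"gripper": 1}])

```text
t: 19.1
tool_pos: [0.6476, 0.0178, 0.1266]
tool_rot: [3.139, -0.005, -0.0]
contact_force: [1.4, 1.2, 0.1]
opening: 0.0857
grip_force: 0.0
```

```bash
python3 snap.py side e1 .645 .09 .07 45;python3 snap.py top e2 .636 -.1 .05 45; for t in e1 e2; do python3 top.py $t .645 .091 .091 .03;  python3 top.py $t .638 -.0998 .03 .035; done; python3 go.py .638 -.1 .010
```

```text
centre px 285 191
centre px 335 166
e1 308 h 0.0909 mid [0.6446 0.09  ] fit [0.6444 0.0902] size [0.0593 0.059 ]
e1 632 h 0.0302 mid [ 0.6372 -0.0999] fit [ 0.6373 -0.0996] size [0.0697 0.0699]
e2 107 h 0.0907 mid [0.6429 0.0927] fit [0.6471 0.0916] size [0.0437 0.0573]
e2 417 h 0.0294 mid [ 0.6393 -0.1111] fit [ 0.6396 -0.098 ] size [0.0665 0.0437]
turn [ 0.01   0.003 -0.006] shift after turn [-0.238  2.997  2.914] now [0.6475 0.0199 0.1265] 19.2
```

View pics/e1.png

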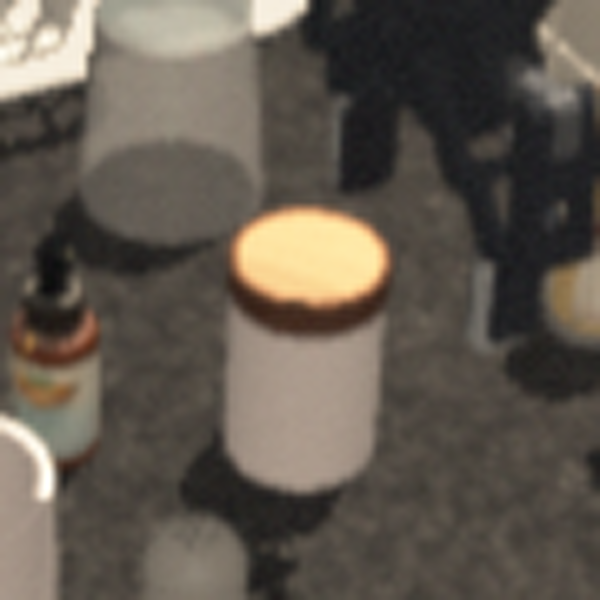

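The large lid is flush and level on its jar (310,265), top at 0.091. Now the giant lid.

drive_tool(steps=[{"translation": [-0.08,0.74,0],"angular": [0,0,0],"gripper": 1},{"translation": [-0.08,0.74,0],"angular": [0,0,0],"gripper": 1},{"translation": [-0.07,0.74,0],"angular": [0,0,0],"gripper": 1},{"translation": [0,0.75,0],"angular": [0,0,0],"gripper": 1},{"translation": [0,0,0.6],"angular": [0,0,0],"gripper": 1},{"translation": [0,0,0.6],"angular": [0,0,0],"gripper": 1},{"translation": [0,0,0],"angular": [0,0,0],"gripper": 1},{"translation": [0,0,0],"angular": [0,0,0],"gripper": 1}])

```text
t: 20.2
tool_pos: [0.6391, -0.0984, 0.0799]
tool_rot: [3.14, 0.001, 0.002]
contact_force: [0.8, -0.6, 0.3]
opening: 0.0852
grip_force: 0.0
```

```bash
python3 go.py .6383 -.099 .009
```

```text
turn [ 0.015 -0.008  0.006] shift after turn [-0.019  0.015  1.772] now [ 0.6391 -0.0984  0.0799] 20.2
```

drive_tool(steps=[{"translation": [-0.02,0.01,0.6],"angular": [0,0,0],"gripper": 1},{"translation": [0,0,0.6],"angular": [0,0,0],"gripper": 1},{"translation": [0,0,0.54],"angular": [0,0,0],"gripper": 1},{"translation": [0,0,0],"angular": [0,0,0],"gripper": 1},{"translation": [0,0,0],"angular": [0,0,0],"gripper": 0.6},{"translation": [0,0,0],"angular": [0,0,0],"gripper": 0.6},{"translation": [0,0,0],"angular": [0,0,0],"gripper": 0.6},{"translation": [0,0,0],"angular": [0,0,0],"gripper": 0.6}])

```text
t: 21.2
tool_pos: [0.639, -0.0999, 0.0112]
tool_rot: [3.139, -0.0, 0.005]
contact_force: [0.2, 0.4, 5.6]
opening: 0.0682
grip_force: 40.0
```

```bash
python3 go.py .4847 .0386 .13
```

```text
turn [ 0.019 -0.022 -0.001] shift after turn [-3.857 -3.462 -2.97 ] now [ 0.639  -0.0999  0.0112] 21.2
```

drive_tool(steps=[{"translation": [0,0,-0.5],"angular": [0,0,0],"gripper": 0.6},{"translation": [0,0,-0.9],"angular": [0,0,0],"gripper": 0.6},{"translation": [0,0,-0.9],"angular": [0,0,0],"gripper": 0.6},{"translation": [0,0,-0.9],"angular": [0,0,0],"gripper": 0.6},{"translation": [-0.77,-0.69,0],"angular": [0,0,0],"gripper": 0.6},{"translation": [-0.77,-0.69,0],"angular": [0,0,0],"gripper": 0.6},{"translation": [-0.77,-0.69,0],"angular": [0,0,0],"gripper": 0.6},{"translation": [-0.77,-0.69,0],"angular": [0,0,0],"gripper": 0.6}])

```text
t: 22.2
tool_pos: [0.5131, 0.0119, 0.1378]
tool_rot: [3.14, -0.0, 0.0]
contact_force: [0.2, 0.2, -0.0]
opening: 0.0685
grip_force: 39.6
```

drive_tool(steps=[{"translation": [-0.77,-0.7,0],"angular": [0,0,0],"gripper": 0.6},{"translation": [0,0,0],"angular": [0,0,0],"gripper": 0.6},{"translation": [0,0,0.4],"angular": [0,0,0],"gripper": 0.6},{"translation": [0,0,0],"angular": [0,0,0],"gripper": 0.6},{"translation": [0,0,0],"angular": [0,0,0],"gripper": 0.6}])

```text
t: 22.82
tool_pos: [0.4839, 0.0385, 0.1208]
tool_rot: [3.14, -0.002, -0.002]
contact_force: [0.5, 0.4, -0.3]
opening: 0.068
grip_force: 39.6
```

```bash
python3 go.py .4847 .0386 .083; python3 snap.py side f1 .4847 .0386 .1 50; python3 - <<'E'
from h import *
d=np.load("f1.npz");p=cloud(d).reshape(-1,3);c=d["color"].reshape(-1,3).astype(int)
k=(np.hypot(p[:,0]-.4847,p[:,1]-.0386)<.055)&(p[:,2]>.11)&(p[:,2]<.165)&(c[:,0]>c[:,2]*1.35)&(c[:,0]>50);q=p[k]
print(len(q),q.min(0).round(4),q.max(0).round(4),np.median(q[:,2]))
E
```

```text
turn [ 0.014  0.007 -0.007] shift after turn [ 0.02  -0.002  0.944] now [0.4839 0.0385 0.1208] 22.825
centre px 232 212
393 [ 0.4484 -0.0032  0.1119] [0.5117 0.0732 0.1619] 0.1395059951791923
```

View pics/f1.png

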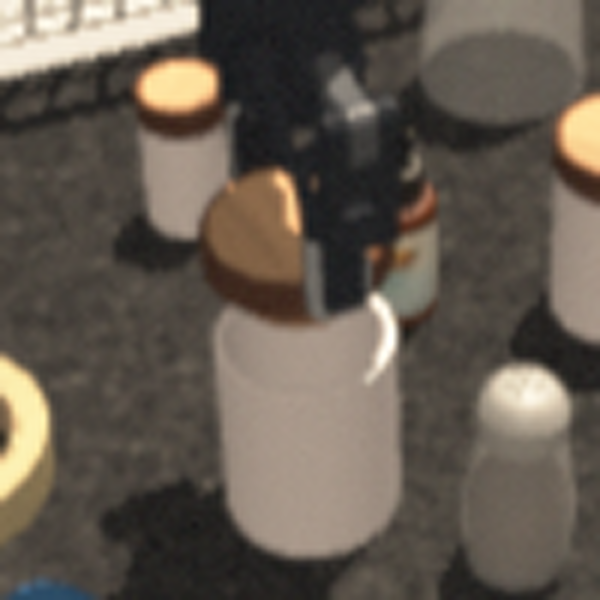

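The giant lid (disc left edge (203,240)) is level and centred over the jar mouth (308,340). The shaker (522,470) stands clear. Lowering.

drive_tool(steps=[{"translation": [0.01,0,0.4],"angular": [0,0,0],"gripper": 0.6},{"translation": [0,0,0.3],"angular": [0,0,0],"gripper": 0.6},{"translation": [0,0,0.1],"angular": [0,0,0],"gripper": 0.6},{"translation": [0,0,0.06],"angular": [0,0,0],"gripper": 0.6},{"translation": [0,0,0.05],"angular": [0,0,0],"gripper": 0.6},{"translation": [0,0,0],"angular": [0,0,0],"gripper": 0.6}])

```text
t: 23.62
tool_pos: [0.4842, 0.039, 0.085]
tool_rot: [3.14, -0.0, 0.001]
contact_force: [0.5, 0.3, 0.2]
opening: 0.0683
grip_force: 39.6
```

drive_tool(steps=[{"translation": [0,0,0.05],"angular": [0,0,0],"gripper": 0.6},{"translation": [0,0,0.03],"angular": [0,0,0],"gripper": 0.6},{"translation": [0,0,0],"angular": [0,0,0],"gripper": 0.6}])

```text
t: 24.0
tool_pos: [0.4843, 0.039, 0.0822]
tool_rot: [3.14, -0.0, 0.001]
contact_force: [-2.2, 1.1, 3.5]
opening: 0.0681
grip_force: 40.0
```

drive_tool(steps=[{"translation": [0,0,0.03],"angular": [0,0,0],"gripper": 0.6},{"translation": [0,0,0],"angular": [0,0,0],"gripper": 0.6}])

```text
t: 24.25
tool_pos: [0.4845, 0.039, 0.0822]
tool_rot: [3.14, -0.0, 0.0]
contact_force: [-5.5, 0.1, 10.4]
opening: 0.0679
grip_force: 40.7
```

Seated. Release and retreat straight up, then towards −y, clear of everything.

drive_tool(steps=[{"translation": [0,0,0],"angular": [0,0,0],"gripper": 0.9},{"translation": [0,0,0],"angular": [0,0,0],"gripper": 0.95},{"translation": [0,0,0],"angular": [0,0,0],"gripper": 0.95},{"translation": [0,0,-0.5],"angular": [0,0,0],"gripper": 0.95},{"translation": [0,0,-0.9],"angular": [0,0,0],"gripper": 0.95},{"translation": [0,0,-0.9],"angular": [0,0,0],"gripper": 0.95},{"translation": [0,0,-0.9],"angular": [0,0,0],"gripper": 0.95},{"translation": [0,0.9,0],"angular": [0,0,0],"gripper": 0.95}])

```text
t: 25.25
tool_pos: [0.4861, 0.0038, 0.2125]
tool_rot: [3.139, 0.005, 0.012]
contact_force: [0.6, -1.0, -0.4]
opening: 0.0816
grip_force: 0.0
```

drive_tool(steps=[{"translation": [0,0.95,0],"angular": [0,0,0],"gripper": 0.95},{"translation": [0,0.95,0],"angular": [0,0,0],"gripper": 0.95},{"translation": [0,0.95,0],"angular": [0,0,0],"gripper": 0.95},{"translation": [0,0.95,0],"angular": [0,0,0],"gripper": 0.95},{"translation": [0,0.95,0],"angular": [0,0,0],"gripper": 0.95},{"translation": [0,0.95,0],"angular": [0,0,0],"gripper": 0.95},{"translation": [0,0.95,0],"angular": [0,0,0],"gripper": 0.95},{"translation": [0,0,0],"angular": [0,0,0],"gripper": 0.95}])

```text
t: 26.25
tool_pos: [0.4836, -0.2647, 0.2085]
tool_rot: [3.14, -0.005, -0.001]
contact_force: [0.6, 0.9, -0.9]
opening: 0.0809
grip_force: 0.0
```

```bash
python3 snap.py side g1 .53 .05 .07 110;python3 snap.py top g2 .53 .05 .07 50; for t in g1 g2; do python3 top.py $t .4962 .2244 .071 .02; python3 top.py $t .4557 -.15 .081 .025; python3 top.py $t .645 .091 .091 .03; python3 top.py $t .4847 .0386 .101 .035; python3 top.py $t .541 -.021 .088 .012; python3 top.py $t .558 .128 .098 .006; done; for t in top0 side0; do  python3 top.py $t .541 -.021 .088 .012; python3 top.py $t .558 .128 .098 .006; done
```

```text
centre px 249 213
centre px 271 209
g1 119 h 0.0709 mid [0.496 0.224] fit [0.4957 0.2235] size [0.039  0.0387]
g1 493 h 0.0814 mid [ 0.4543 -0.1516] fit [ 0.4544 -0.1513] size [0.0483 0.0491]
g1 127 h 0.0911 mid [0.6355 0.0959] fit [0.6448 0.0894] size [0.0402 0.0503]
g1 560 h 0.1012 mid [0.4833 0.0378] fit [0.4836 0.0373] size [0.0685 0.0704]
g1 92 h 0.0874 mid [ 0.5455 -0.0237] fit [ 0.545  -0.0234] size [0.0268 0.0263]
g1 17 h 0.0977 mid [0.5577 0.1268] fit [0.5578 0.1272] size [0.0115 0.0103]
g2 223 h 0.0705 mid [0.4977 0.2248] fit [0.4979 0.2253] size [0.0372 0.036 ]
g2 382 h 0.0803 mid [ 0.4555 -0.1491] fit [ 0.4556 -0.1497] size [0.047  0.0479]
g2 511 h 0.0906 mid [0.6452 0.0917] fit [0.6462 0.0919] size [0.0581 0.0594]
g2 760 h 0.1005 mid [0.485  0.0385] fit [0.4852 0.0389] size [0.0686 0.0668]
g2 100 h 0.0867 mid [ 0.5457 -0.0204] fit [ 0.5454 -0.0202] size [0.0273 0.025 ]
g2 25 h 0.0978 mid [0.559  0.1288] fit [0.5599 0.1287] size [0.0117 0.0111]
top0 105 h 0.0868 mid [ 0.5458 -0.0214] fit [ 0.5456 -0.0213] size [0.0273 0.0227]
top0 21 h 0.0973 mid [0.559  0.1298] fit [0.559  0.1288] size [0.0112 0.0092]
side0 91 h 0.0873 mid [ 0.5446 -0.0228] fit [ 0.544  -0.0231] size [0.0279 0.0268]
side0 17 h 0.0969 mid [0.558 0.125] fit [0.558  0.1258] size [0.0107 0.0097]
```

View pics/g1.png

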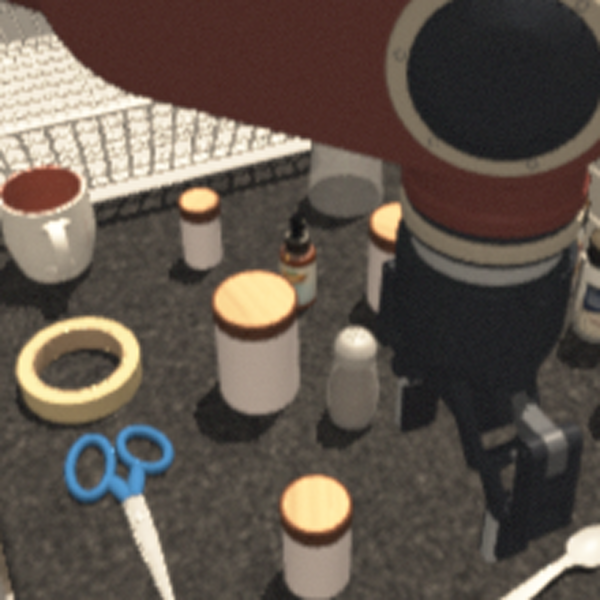

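The picture shows all four jars closed flush: small (200,225), giant (257,335), medium (316,535) and large (390,250). Their heights are right, and the shaker and bottle have not moved.

```bash
python3 -c "
from station import ctrl; print(ctrl.finish_job())"
```

```text
the job is handed in; nothing more can be done
None
```

All four jars are closed with the lids of their own sizes, fully home and level by the final camera check; the jars, salt shaker and dropper bottle stayed in place, and the job was handed in at about 26 s.

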